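Tug-test a graver handle and book it as passed

ROBOT

A 7-joint arm with a two-finger parallel gripper is mounted at the origin on the work surface. World frame = base frame: x ahead of the robot, y to its left, z up, the work surface at z = 0. Lengths are in mm, angles in degrees, forces in N, time in s.
With the tool pointing down it reaches from about 350 to 900 mm from the base axis. Payload 7.2 kg.
Tool frame: the origin (TCP) lies midway between the tips of the shut fingers; the grasp point (between the pads) lies 19 mm behind it; z points along the fingers, y is the line along which they close (so a half turn about z gives the same grasp; the last joint's range is limited). The gripper opens to 85 mm and grips with 20 to 120 N. Pads are 22 mm wide; open, the fingers measure 114 mm over their backs; the gripper's body (76 mm by 85 mm) begins 54 mm behind the grasp point. The pads swing forward as they close: fully open they stand 13 mm farther back than shut.
Start: joints at [-71.23, 23.554, -0.728, 91.456, 0.321, 64.991, -4.71], TCP at [240.976, 576.68, 209.497] pointing down, gripper open.
Joint ranges: [-169.25, 169.25], [-16.82, 113.86], [-84.01, 82.57], [7.8, 145.47], [-59.2, 239.2], [7.22, 106.19], [-163.78, 163.78]. Speed limits (degrees/s): [136.94, 136.94, 172.46, 172.46, 180, 180, 180].

INTERFACE

Orientations are given as [roll, pitch, yaw] about the fixed x, y, z axes, in that order (R = Rz(yaw) Ry(pitch) Rx(roll)).
In Python, from cell import r, optics, workorder gives the robot as it stands. The module is installed in compiled form; this text tells all that it offers. Calls block until the motion is done:
- r.move_to(position, orientation): joint-space move of the TCP to a pose.
- r.move_linear(position, attitude=None, max_speed=150, force_limit=None): straight line of the TCP; attitude=None keeps the orientation; max_speed is the mean speed in mm/s. With force_limit (N) it stops when the force on the tool has changed by that much, and returns True; else False.
- r.move_joints(angles): joint-space move.
- r.command_gripper(opening, f_grip=None): finger opening in mm; f_grip is the grip in N (None keeps the last); returns when the fingers have stopped.
- r.dwell(seconds).
- r.inverse_kinematics(position, orientation): joint angles nearest the present ones, or None.
- r.get_obs(): the state.
- optics.snapshot(name): name is "side" or "top" or "wrist"; returns a dict with "color" (400x640x3 uint8, red, green, blue), "camera_matrix" (3x3 intrinsics, pixels), "dist" ([k1, k2, p1, p2, k3] as OpenCV has them; the pictures are not rectified), "cam_to_world" (4x4, takes a point from camera to world coordinates); the wrist camera has in their place "T_tool_cam" (4x4, takes a point from camera to tool coordinates, whose origin is the TCP and whose axes are the flange's). Camera axes: x right, y up, looking along -z (the intrinsics and any distortion apply to the point x, -y, -z); pixel columns grow to the right and rows downward; lengths in mm; the calibration is good to about 2 mm. A picture is of the moment at which its call begins: read the wrist's pose just before it. There is no depth.
A pose or a line that the arm cannot do raises r.MotionError and nothing moves.
- workorder.sign_off(): hands the job in; it is judged then, once.
The state is a dict: "t": time; "joints": joint angles; "joint_vel": joint speeds; "effort": joint torques, N m; "tcp_pos": TCP position; "tcp_rot": TCP orientation; "ft_force": force on the tool from outside, world axes, zero at the start; "moment": the same for the moment, N m; "gripper_width": finger opening in mm; "grasp_force": force on a finger pad.
Only numpy, scipy, OpenCV 4.12 (cv2) and the standard library are available. Lean on these libraries where they do the work, as an engineer would, in place of code of your own. Each camera call takes 0.05 s, during which the arm holds its last target. There are 200 camera calls.

TASK

Check that the newly fitted wooden graver handle holds: pull it straight out along its leaning axis until the pull gauge's pointer stands between the two ribs of the scale, keep it there for a good second without ever pulling far past the second rib or drawing the handle off, then ease it back down without letting it snap, and let go. Only then book it as passed: work the brass tally off its barbed hook, lower it into the wooden tray and leave it lying flat inside, without disturbing the other things on the bench.

Things in the scene. Friction and masses are not known exactly. Their poses are not given: they have to be found in the camera images.
- handle_grip (a point): Grip point on the axis of the round light-wood graver handle. Its z is the handle's axis and the direction of the pull: out of the gauge, upwards, leaning to the gauge's -x by 35 degrees from vertical. The handle is a 26 mm cylinder, straight from 24 mm below to 22 mm above this point along z, ending 30 mm above it.
- collet (a point): Centre of the top of the gauge's steel collet (26 mm across), which holds the graver's thin tang; 44 mm below the handle's grip point along the pull axis. It moves with the carriage.
- lamp_rim (a point): The point of the lamp shade's lower rim nearest the handle. The black shade, 72 mm across at the rim and 58 mm tall, hangs above the gauge: 132 mm higher than the handle's grip point and beginning 23 mm beyond it. A gripper pointing straight down onto the handle strikes it; one pointing along the handle's axis passes.
- carriage (a joint): Travel (m) of the spring-loaded carriage with collet, graver and pointer along the pull axis: 0 at rest, grows as the handle is pulled, stop at 0.034. It gives from about 5 N, plus 0.45 N per mm: 12 N at 15 mm, 15 N at 23 mm. The pointer tab is wholly between the ribs from 0.015 to 0.023; beyond 0.029 the gauge is overloaded. Let go in mid-travel, it snaps back.
- handle (a joint): How far (m) the handle has come off its tang along the pull axis: 0 = fully on. It is a press fit and moves only if pulled with more than about 26 N.
- pointer (a point): Middle of the gauge's pointer tab, a dark steel bar 34 mm wide and 3 mm high in front of the scale; it moves with the carriage.
- scale_mid (a point): Point midway between the two dark ribs of the aluminium scale plate (at the -y side of the gauge's housing, facing up and to its +x). The ribs bound the wanted pull: 36 mm wide, 2 mm thick, 12 mm apart between centres along the pull axis. The pointer is level with this point at 19 mm of travel.
- gauge: The pull gauge: dark steel base 140 x 100 x 16 mm, leaning grey housing, black lamp shade on a thin post at its +x +y corner. Fixed. Origin on the table, z up; the pull axis lies in its x-z plane and leans 35 degrees to its -x. At rest the handle's grip point is at (-56, 0, 139) mm.
- tally: Brass plate hanging upright on the hook, about 200 g; origin at the centre of its window (20 mm wide, 19 mm tall). z up the plate, x its normal, pointing along the hook. Plate 8 mm thick, 46 mm wide from 54 mm below to 17 mm above the origin, then 26 mm; the head to grip by, 30 to 58 mm above, is 10 mm thick. The window's upper edge rests on the hook.
- tally_foot (a point): Middle of the lower edge of the tally, 54 mm below its origin.
- tally_head (a point): Middle of the top of the tally's head, 58 mm above its origin.
- stand: Stand of the barbed hook: round dark foot 90 mm across, upright at x = -40 mm. Fixed; origin on the table, z up. In its x-z plane a 6 mm wire runs from (-40, 140) mm along +x to the bend at (30, 136), rises at 50 degrees to the tip at (45.4, 154.4) and turns back level as a barb to (36.4, 154.4) (centre lines). The tally hangs at x about 16.
- hook_bend (a point): Centre of the wire at the bend of the hook, where it starts to rise at 50 degrees.
- hook_tip (a point): Centre of the wire at the tip of the hook. An upright tally cannot pass it: on the arm, lean the tally's head towards the stand's -x by about 40 degrees, bring it up the rise past the bend and draw it off square to its plate, outwards and up, wire and barb both inside the window (window centre about 1.5 mm above the tip, square to the lean).
- barb_end (a point): Centre of the end of the barb, 9 mm back from the hook's tip, towards the upright. Together, wire and barb leave about 4 mm of play in the window of the leaned tally.
- tray: Shallow dark wooden tray, 200 x 150 mm, 15 mm high, walls and floor 5 mm. Fixed. Origin at the centre of its underside on the table; long side along its x.
- cup: Bystander, to be left alone: blue plastic cup, 84 mm across, 120 mm tall; origin at the centre of its underside.
- jar: Bystander, to be left alone: amber jar, 60 mm across, 70 mm tall; origin at the centre of its underside.
- tin: Bystander, to be left alone: small tin, 68 mm across, 45 mm tall; origin at the centre of its underside.
- burs: Bystander, to be left alone: bur block, 60 x 90 mm, 35 mm tall, with thin steel burs up to 70 mm; origin at the centre of its underside.
- driver: Bystander, to be left alone: screwdriver, 150 mm long, lying; origin at the centre of its underside.
- bezel: Bystander, to be left alone: steel ring, 44 mm across, 12 mm tall; origin at the centre of its underside.
- wax: Bystander, to be left alone: green wax block, 50 x 30 x 22 mm; origin at the centre of its underside.
Things that resemble listed ones, but are neither listed nor needed, are in the scene too. Of the things like the tally, leave any that is orange or purple; of the rest the smaller one is meant.

How it is judged (in metres and radians):
On the way, in this order (a step that is already met when the one before it is completed fails the run):
1. the handle is pulled so that the pointer tab stands between the two ribs for one second (value of joint carriage between 0.015 and 0.023 m and value of joint handle below 0.003 m), for 1 s.
2. the handle is eased back to rest and let go (value of joint carriage below 0.002 m and contact force between the fingers and gauge below 0.3 N), for 0.2 s.
3. the tally is off the hook, held in the fingers (distance between tally and hook_tip above 0.07 m and contact force between the fingers and tally above 1 N), for 0.2 s.
4. the tally is lowered into the tray: its foot within 20 mm of the tray's floor and inside its walls while the fingers still hold it (z of tally_foot in the frame of tray below 0.025 m and x of tally_foot in the frame of tray between -0.097 and 0.097 m and y of tally_foot in the frame of tray between -0.072 and 0.072 m and contact force between the fingers and tally above 1 N), for 0.1 s.
At the end, for the whole second after the job is handed in: The tally lies flat (within 6 degrees) and still on the tray's floor, inside its walls; the carriage is back at rest (under 2 mm) and the handle is still fully on its tang (moved less than 3 mm); nothing is held (x of tally in the frame of tray between -0.08 and 0.08 m and y of tally in the frame of tray between -0.06 and 0.06 m and height (world z) of tally below 0.02 m and (angle between tally's own x axis and vertical below 0.1 rad or angle between tally's own x axis and vertical above 3.04 rad) and linear speed of tally below 0.02 m/s and angular speed of tally below 0.2 rad/s and value of joint carriage below 0.002 m and value of joint handle below 0.003 m); the robot touches nothing.
It fails at once if the gauge is overloaded: the carriage is pulled beyond 29 mm, far past the second rib (value of joint carriage above 0.029 m).
It fails at once if the handle is drawn off its tang by more than 4 mm (value of joint handle above 0.004 m).
It fails at once if the carriage snaps back faster than 0.35 m/s (velocity of joint carriage below -0.35 m/s).
It fails at once if a bystander (cup, jar, tin, bur block, screwdriver, steel ring or wax block) is shoved by more than 20 mm (distance of any of cup, jar, tin, burs, driver, bezel, wax from where it was at the start of the episode above 0.02 m).
It also fails if it takes over 72 s, if anything falls off the work surface, if the arm or the gripper's body presses on something with over 40 N, if the wrist force passes 120 N, or if a joint passes its speed limit or range.

## Working session

There is one attempt and no reset: what is moved stays moved. The work goes in short steps, each a Python script; the robot and the scene stay as the last script left them, time stands still between calls to the robot, and variables do not carry over. Pictures are saved under pics/ and viewed, at most 15 in all, crops included, and the job is handed in when it is done.

```bash
mkdir -p pics; cat > h.py <<'E'
import numpy as np, cv2, json, pickle
from cell import r, optics, workorder
from scipy.spatial.transform import Rotation as R
def snap(name,tag):
    o=r.get_obs(); s=optics.snapshot(name)
    if name=='wrist':
        T=np.eye(4);T[:3,:3]=R.from_euler('xyz',o['tcp_rot'],degrees=True).as_matrix();T[:3,3]=o['tcp_pos']
        s['cam_to_world']=T@np.array(s['T_tool_cam'])
    cv2.imwrite(f'pics/{tag}.png',s['color'][:,:,::-1]); pickle.dump(s,open(f'pics/{tag}.pkl','wb')); return s
def load(tag): return pickle.load(open(f'pics/{tag}.pkl','rb'))
def ray(s,px):
    u=cv2.undistortPoints(np.array([[px]],float),np.array(s['camera_matrix'],float),np.array(s['dist'],float))[0,0]
    T=np.array(s['cam_to_world']); d=T[:3,:3]@np.array([u[0],-u[1],-1]); return T[:3,3],d/np.linalg.norm(d)
def atz(s,px,z):
    o,d=ray(s,px); return o+d*(z-o[2])/d[2]
def tri(*obs):
    A=np.zeros((3,3));b=np.zeros(3);L=[ray(s,p) for s,p in obs]
    for o,d in L:
        P=np.eye(3)-np.outer(d,d);A+=P;b+=P@o
    x=np.linalg.solve(A,b); return x,[round(float(np.linalg.norm((np.eye(3)-np.outer(d,d))@(x-o))),1) for o,d in L]
def proj(s,X):
    T=np.linalg.inv(np.array(s['cam_to_world'])); X=np.atleast_2d(np.array(X,float)); p=X@T[:3,:3].T+T[:3,3]; p=p*[1,-1,-1]
    return cv2.projectPoints(p,np.zeros(3),np.zeros(3),np.array(s['camera_matrix'],float),np.array(s['dist'],float))[0][:,0]
def crop(tag,x0,y0,x1,y1,k,new):
    im=cv2.imread(f'pics/{tag}.png')[y0:y1,x0:x1]; cv2.imwrite(f'pics/{new}.png',cv2.resize(im,None,fx=k,fy=k,interpolation=cv2.INTER_CUBIC))
E
python3 - <<'E'
from h import *
for n in('top','side'):
    s=snap(n,n+'0'); print(np.round(s['cam_to_world'],2).tolist(), np.round(s['camera_matrix'],0).tolist())
print(r.get_obs())
a=cv2.imread('pics/top0.png');b=cv2.imread('pics/side0.png')
E
```

```text
[[-0.03, 0.98, -0.18, 383.22], [-1.0, -0.03, -0.01, -5.86], [-0.02, 0.18, 0.98, 1238.37], [0.0, 0.0, 0.0, 1.0]] [[436.0, 0.0, 315.0], [0.0, 436.0, 198.0], [0.0, 0.0, 1.0]]
[[-0.99, 0.08, -0.15, 412.19], [-0.17, -0.56, 0.81, 908.3], [-0.02, 0.82, 0.57, 814.23], [0.0, 0.0, 0.0, 1.0]] [[485.0, 0.0, 333.0], [0.0, 485.0, 193.0], [0.0, 0.0, 1.0]]
{'t': 0.1, 'joints': array([-71.22981378,  23.5973666 ,  -0.72701289,  91.49975028,
         0.3212033 ,  64.99036316,  -4.70655165]), 'joint_vel': array([-0.05006124, -0.05282579, -0.04811351, -0.17814951,  0.01233254,
        0.1931032 ,  0.06032185]), 'effort': array([ 3.54832897e-03, -6.01819754e+01,  6.84779808e-01, -3.00086939e+01,
        1.41159099e-02,  6.45585445e-03, -5.85236009e-06]), 'tcp_pos': array([240.83297234, 576.21090182, 208.71274904]), 'tcp_rot': array([-1.79914835e+02,  6.87257238e-03,  1.57325724e+02]), 'ft_force': array([-0.24566493,  0.23294192,  0.78576883]), 'moment': array([ 0.02503461,  0.04604649, -0.00959425]), 'grasp_force': 0.0, 'gripper_width': 85.63388841007817}
```

View pics/top0.png

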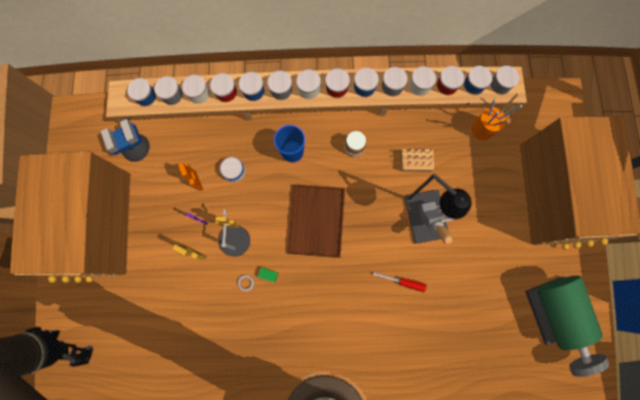

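View pics/side0.png

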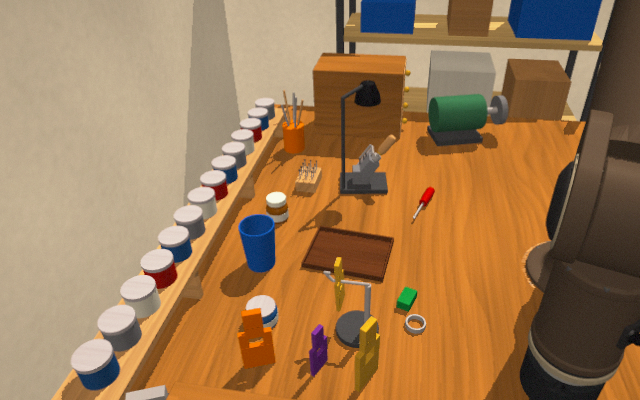

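Top: gauge at about (428,216), with its handle at (445,238) and the lamp at (455,204). The stand foot is at (235,240), the tally at (222,219), and the tray centre at (316,220). Side: handle at (387,145), hook at (325,275)–(370,285), and the hanging tally at (339,283). I'll enlarge these.

```bash
python3 - <<'E'
from h import *
def c(t,x,y,w,h,W,H):
    return cv2.resize(cv2.imread(f'pics/{t}.png')[y:y+h,x:x+w],(W,H),interpolation=cv2.INTER_CUBIC)
a=np.hstack([c('top0',395,170,80,80,400,400),c('top0',200,200,80,80,400,400)])
cv2.imwrite('pics/ca.png',a)
b=np.hstack([c('side0',320,75,100,125,400,500),c('side0',300,250,100,125,400,500)])
cv2.imwrite('pics/cb.png',b)
E
```

```text
(no output)
```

View pics/ca.png

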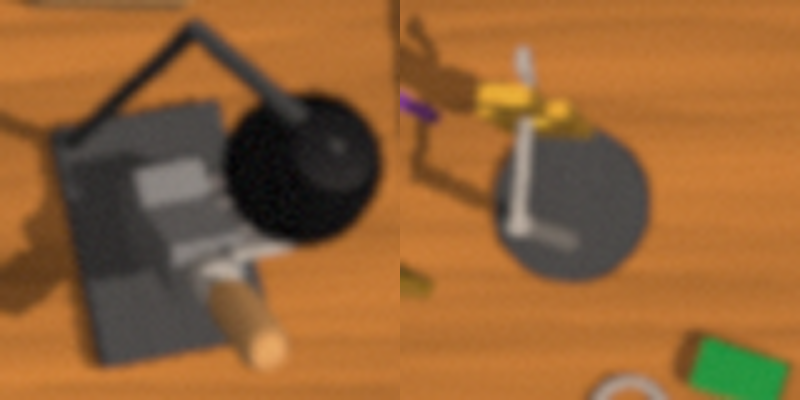

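View pics/cb.png

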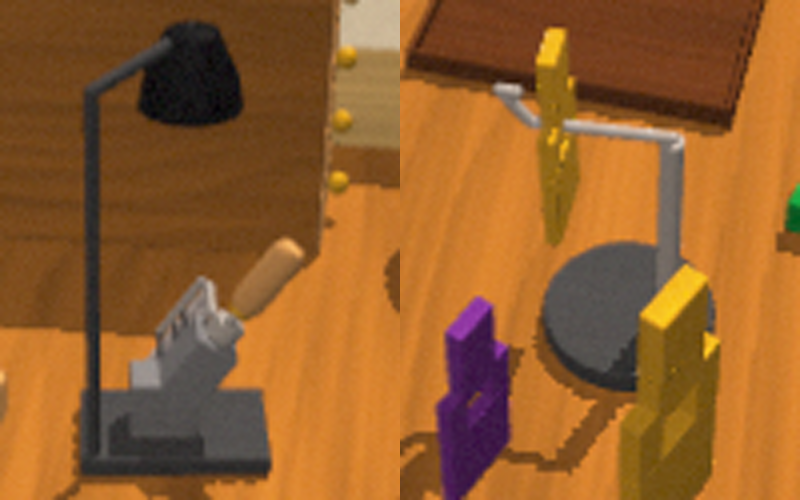

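Crop a: the base's top corners are at (57,135), (218,100) and (103,362), and the handle end at (267,350). The hook's upright top is at (519,226), its tip at (522,50) and the foot centre at (573,203). Crop b: the handle end is at (290,250), the hook corner at (675,142), the tip at (518,90) and the tally head top at (555,32).

```bash
python3 - <<'E'
from h import *
t=load('top0');s=load('side0')
T=lambda x,y,x0=395,y0=170:(x/5+x0-.4,y/5+y0-.4)
T2=lambda x,y:T(x-400,y,200,200)
S=lambda x,y:(x/4+320-.4,y/4+75-.4)
S2=lambda x,y:((x-400)/4+300-.4,y/4+250-.4)
C=[atz(t,T(*p),16) for p in((57,135),(218,100),(103,362))]
print('corners',np.round(C,1).tolist())
print('len',np.linalg.norm(C[0]-C[1]),np.linalg.norm(C[0]-C[2]))
g=(C[1]+C[2])/2; e=C[0]-C[2]; print('gauge',g,'yaw',np.degrees(np.arctan2(e[1],e[0])))
print('side corners',[np.round(atz(s,S(*p),16),1).tolist() for p in ((82,462),(270,462),(262,392))])
print('handle end',tri((t,T(268,350)),(s,S(290,248))))
print('foot',atz(t,T2(573,203),8),atz(s,S2(630,312),8))
print('hook corner',tri((t,T2(519,226)),(s,S2(675,140))))
print('tip',tri((t,T2(522,50)),(s,S2(518,90))), 'barb', tri((t,T2(525,80)),(s,S2(497,89))))
print('head',tri((t,T2(556,105)),(s,S2(555,33))))
print('foot tally',tri((t,T2(500,95)),(s,S2(553,240))))
print('tray',[np.round(atz(t,p,15),1).tolist() for p in ((292,185),(344,187),(340,257),(288,252))])
for nm,p,z in(('cup',(289,139),120),('jar',(356,140),70),('tin',(231,166),45),('burs',(418,159),35),('wax',(267,274),22),('ring',(246,284),12)): print(nm,atz(t,p,z).round())
E
```

```text
corners [[599.1, -249.8, 16.0], [616.5, -344.3, 16.0], [469.0, -267.5, 16.0]]
len 96.09200167057689 131.3408634971626
gauge [ 542.74620072 -305.93543175   16.        ] yaw 7.748674545774828
side corners [[599.9, -243.4, 16.0], [464.5, -262.3, 16.0], [477.7, -356.5, 16.0]]
handle end (array([ 461.39727377, -319.56886491,  161.19914898]), [0.3, 0.3])
foot [490.58465435 243.087297     8.        ] [488.55505144 241.9654913    8.        ]
hook corner (array([467.98753315, 244.28619047, 139.21873469]), [0.2, 0.2])
tip (array([550.27152881, 238.82296014, 156.78772885]), [5.4, 5.4]) barb (array([548.01628718, 238.75521078, 154.48114883]), [7.2, 7.2])
head (array([527.28116145, 217.85058396, 175.82278588]), [2.6, 2.6])
foot tally (array([533.539627  , 266.74215317,  85.64154808]), [9.4, 9.4])
tray [[643.7, 74.8, 15.0], [633.0, -74.0, 15.0], [434.4, -54.9, 15.0], [452.7, 89.9, 15.0]]
cup [748.  74. 120.]
jar [ 755. -110.   70.]
tin [698. 246.  45.]
burs [ 704. -288.   35.]
wax [393. 149.  22.]
ring [367. 209.  12.]
```

```bash
cat >> h.py <<'E'
def rot(z,y):
    z=np.array(z,float);z/=np.linalg.norm(z);y=np.array(y,float);y-=z*(y@z);y/=np.linalg.norm(y)
    return R.from_matrix(np.column_stack([np.cross(y,z),y,z])).as_euler('xyz',degrees=True)
def gframe(g,yaw):
    Y=R.from_euler('z',yaw,degrees=True).as_matrix(); a=Y@[-np.sin(np.radians(35)),0,np.cos(np.radians(35))]
    return np.array([g[0],g[1],0])+Y@[-56,0,139],a,Y[:,1]
E
python3 - <<'E'
from h import *
grip,a,gy=gframe((535,-308),8); print(grip,a)
o=r.get_obs();print(o['joints'])
for sg in(1,-1):
    e=rot(-a,sg*gy)
    for d in(-19,80,130): print(sg,d,e.round(1),(lambda q:None if q is None else np.round(q,0))(r.inverse_kinematics(grip+a*d,e)))
E
```

```text
[ 479.54498815 -315.79369365  139.        ] [-0.56799443 -0.07982641  0.81915204]
[-71.22981378  23.5973666   -0.72701289  91.49975028   0.3212033
  64.99036316  -4.70655165]
1 -19 [ 180.   35. -172.] [ 91.  30. -58. 122.  -3.  17. 143.]
1 80 [ 180.   35. -172.] [109.  21. -68. 121. -17.  31. 157.]
1 130 [ 180.   35. -172.] None
-1 -19 [180. -35.   8.] [ 65.  20. -24. 123. -52.  24.   8.]
-1 80 [180. -35.   8.] [ 20.   8.  35. 125. -56.  44.  12.]
-1 130 [180. -35.   8.] [ -1.   3.  59. 125. -48.  49.   7.]
```

```bash
python3 - <<'E'
from h import *
o=r.get_obs()
r.move_linear([240,576,380],max_speed=300)
r.move_to([450,0,400],[180,0,180])
grip,a,gy=gframe((535,-308),8)
r.move_to([370,-300,300],[180,0,180])
print(r.get_obs()['joints'].round())
for sg in(1,-1):
    e=rot(-a,sg*gy)
    for d in(-19,0,80,130): print(sg,d,(lambda q:None if q is None else np.round(q,0))(r.inverse_kinematics(grip+a*d,e)))
s=snap('wrist','w0'); print(s['T_tool_cam'],r.get_obs()['t'])
E
```

```text
[-30.   6.  70. 106.  -6.  71. 132.]
1 -19 [ 91.  30. -58. 122.  -3.  17. 143.]
1 0 [ 93.  27. -58. 122. -11.  20. 151.]
1 80 [109.  21. -68. 121. -17.  31. 157.]
1 130 None
-1 -19 [ 65.  20. -24. 123. -52.  24.   8.]
-1 0 [ 57.  17. -12. 124. -56.  29.  11.]
-1 80 [ 20.   8.  35. 125. -56.  44.  12.]
-1 130 [-14.   5.  74. 125. -50.  51.  10.]
[[-8.46971334e-04  9.49176640e-01  3.14742735e-01  8.11641885e+01]
 [ 9.99999354e-01  5.65378961e-04  9.85968064e-04 -6.61225190e-01]
 [ 7.57908933e-04  3.14743367e-01 -9.49176505e-01 -1.64278406e+02]
 [ 0.00000000e+00  0.00000000e+00  0.00000000e+00  1.00000000e+00]] 4.2917
```

View pics/w0.png

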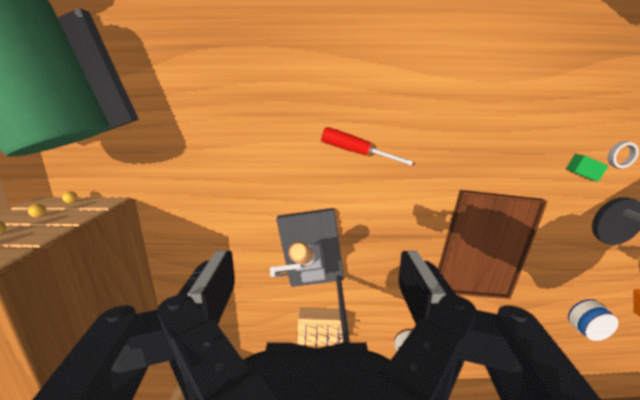

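Wrist: handle end at (299,253), gauge base corners at (277,216), (335,208) and (343,279), and tray corners at (461,190), (546,200), (510,297) and (439,287).

```bash
python3 - <<'E'
from h import *
w=load('w0');t=load('top0');s=load('side0')
C=[atz(w,p,16) for p in((277,216),(335,208),(343,279))];print(np.round(C,1).tolist())
e=C[2]-C[1];print('g',(C[0]+C[2])/2,'yaw',np.degrees(np.arctan2(e[1],e[0])),np.linalg.norm(e),np.linalg.norm(C[0]-C[1]))
print('end',tri((t,(448.2,239.6)),(s,(392.1,136.6)),(w,(299,252))),'exp z 163.6')
print('tray',[np.round(atz(w,p,15),1).tolist() for p in((461,190),(546,200),(510,297),(439,287))])
grip,a,gy=gframe((535,-308),8); b=np.cross(gy,a)
print('b',b)
f=lambda q:None if q is None else np.round(q,0)
for ang in range(-180,180,30):
    y=np.cos(np.radians(ang))*gy+np.sin(np.radians(ang))*b
    print(ang,[f(r.inverse_kinematics(grip+a*d,rot(-a,y))) for d in(-15,4,120)])
E
```

```text
[[475.4, -365.6, 16.0], [460.9, -268.8, 16.0], [598.5, -251.2, 16.0]]
g [ 536.95538995 -308.40700817   16.        ] yaw 7.27553201736462 138.77356743855614 97.8571055270048
end (array([ 461.41830849, -319.96389734,  160.90272604]), [0.4, 0.3, 0.2]) exp z 163.6
tray [[429.6, -62.5, 15.0], [446.9, 86.6, 15.0], [641.6, 67.4, 15.0], [617.4, -72.8, 15.0]]
b [0.81118011 0.11400393 0.57357644]
-180 [array([ 55.,  19., -12., 124., -59.,  27.,  13.]), array([ 57.,  17., -12., 124., -56.,  29.,  11.]), array([-17.,  13.,  83., 125., -58.,  58.,  18.])]
-150 [array([ 55.,  19., -12., 124., -59.,  27., -17.]), array([ 57.,  17., -12., 124., -56.,  29., -19.]), array([-13.,   8.,  74., 125., -54.,  53., -17.])]
-120 [array([ 55.,  19., -12., 124., -59.,  27., -47.]), array([ 57.,  17., -12., 124., -56.,  29., -49.]), array([-13.,   8.,  74., 125., -54.,  53., -47.])]
-90 [array([ 55.,  19., -12., 124., -59.,  27., -77.]), array([ 57.,  17., -12., 124., -56.,  29., -79.]), array([-13.,   8.,  74., 125., -54.,  53., -77.])]
-60 [array([  55.,   19.,  -12.,  124.,  -59.,   27., -107.]), array([  57.
[... 511 characters left out ...]
-56.,  29., 161.]), array([ 10.,   4.,  47., 125., -49.,  48., 158.])]
60 [array([ 55.,  19., -12., 124., -59.,  27., 133.]), array([ 57.,  17., -12., 124., -56.,  29., 131.]), array([-11.,   7.,  73., 125., -53.,  52., 133.])]
90 [array([ 55.,  19., -12., 124., -59.,  27., 103.]), array([ 57.,  17., -12., 124., -56.,  29., 101.]), array([-15.,  11.,  79., 125., -56.,  55., 106.])]
120 [array([ 55.,  19., -12., 124., -59.,  27.,  73.]), array([ 57.,  17., -12., 124., -56.,  29.,  71.]), array([-13.,   8.,  74., 125., -54.,  53.,  73.])]
150 [array([ 55.,  19., -12., 124., -59.,  27.,  43.]), array([ 57.,  17., -12., 124., -56.,  29.,  41.]), array([-13.,   8.,  74., 125., -54.,  53.,  43.])]
```

```bash
python3 - <<'E'
from h import *
grip,a,gy=gframe((535.2,-309),7.6); b=np.cross(gy,a)
f=lambda q:None if q is None else np.round(q,0)
best=None
for ang in (60,75,90):
    y=np.cos(np.radians(ang))*gy+np.sin(np.radians(ang))*b; e=rot(-a,y)
    try: r.move_to(grip+a*100,e)
    except r.MotionError as x: print(ang,x); continue
    print(ang,f(r.get_obs()['joints'])); 
    try: r.move_linear(grip+a*60,max_speed=60); print('ok')
    except r.MotionError as x: print(ang,x); continue
    break
o=r.get_obs();print(f(o['joints']),o['t'],o['ft_force'])
for d in(40,20,4,-15):print(d,f(r.inverse_kinematics(grip+a*d,e)))
snap('wrist','w1')
E
```

```text
60 [ -7.  10.  68. 126. -58.  51. 135.]
ok
[ 21.  11.  32. 126. -59.  42. 134.] 5.975 [-0.9563373  -0.12797356 -0.19328614]
40 [ 36.  12.  14. 125. -59.  38. 133.]
20 [ 50.  14.  -4. 124. -57.  33. 132.]
4 [ 57.  17. -13. 124. -56.  29. 130.]
-15 [ 57.  19. -14. 124. -58.  27. 133.]
```

View pics/w1.png

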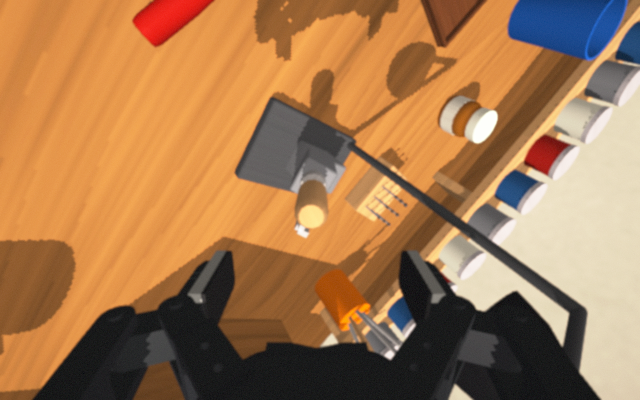

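```bash
python3 - <<'E'
from h import *
w=load('w1');grip,a,gy=gframe((535.2,-309),7.6)
print('exp end px',proj(w,grip+30*a),proj(w,grip))
print('end',tri((load('top0'),(448.2,239.6)),(load('side0'),(392.1,136.6)),(load('w0'),(299,252)),(w,(312,216))),grip+30*a)
E
```

```text
exp end px [[316.75621566 215.47983892]] [[316.74440831 201.55741299]]
end (array([ 461.42316492, -320.38761313,  160.93134157]), [0.8, 0.3, 0.2, 1.0]) [ 462.63579343 -318.68213232  163.57456133]
```

```bash
python3 - <<'E'
from h import *
grip,a,gy=gframe((534.4,-310.3),7.6)
print(r.move_linear(grip+a*30,max_speed=60,force_limit=10))
print(r.move_linear(grip-a*14,max_speed=50,force_limit=10))
r.dwell(.2);o=r.get_obs();print(o['t'],o['tcp_pos'],grip-a*14,o['ft_force'],o['joints'].round())
r.command_gripper(0,60);r.dwell(.2)
o=r.get_obs();print(o['gripper_width'],o['grasp_force'],o['ft_force'],o['ft_force']@a,o['tcp_pos'])
snap('wrist','w2')
E
```

```text
False
False
7.9 [ 486.89659942 -316.67344109  127.77797223] [ 486.85146003 -316.64432977  127.53187138] [-0.38741513  0.05045801 -0.83436064] [ 56.  18. -12. 124. -59.  27. 133.]
23.746262432194463 58.48698132020445 [-6.87059048 -1.240168    2.85721757] 6.340764627060866 [ 485.39271725 -317.93865881  127.06937619]
```

View pics/w2.png

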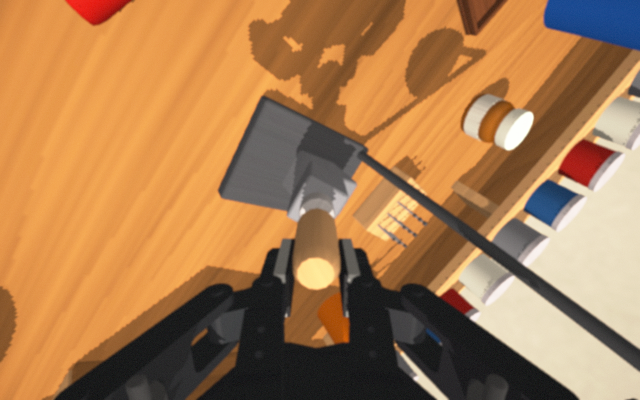

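```bash
python3 - <<'E'
from h import *
grip,a,gy=gframe((534.4,-310.3),7.6)
o=r.get_obs();p0=o['tcp_pos'];f0=o['ft_force']@a
def rep(tag):
    o=r.get_obs();print(tag,round(o['t'],2),'d',round((o['tcp_pos']-p0)@a,2),'F',round(o['ft_force']@a-f0,2),'w',round(o['gripper_width'],2));return (o['tcp_pos']-p0)@a
for d in(6,12,17):
    r.move_linear(p0+a*d,max_speed=15);x=rep(d)
s=snap('wrist','w3'); rep('')
for k in range(4):
    if abs(x-19)<1: break
    d+=19-x; r.move_linear(p0+a*d,max_speed=10); x=rep(d)
crop('w3',220,100,440,320,2.5,'w3c')
snap('side','s3')
E
```

```text
6 9.34 d 5.86 F -13.08 w 23.42
12 9.89 d 11.98 F -16.96 w 23.46
17 10.38 d 16.87 F -19.05 w 23.57
 10.43 d 16.83 F -18.7 w 23.35
19.128608660993624 10.79 d 18.91 F -19.7 w 23.52
```

```bash
python3 - <<'E'
from h import *
grip,a,gy=gframe((534.4,-310.3),7.6)
p=r.get_obs()['tcp_pos']
r.dwell(1.4)
o=r.get_obs();print(o['t'],o['ft_force']@a,(o['tcp_pos']-p)@a)
for d in(-9,-16,-18.9,-19.4):
    r.move_linear(p+a*d,max_speed=18);o=r.get_obs();print(round(o['t'],2),o['ft_force']@a,(o['tcp_pos']-p)@a,o['gripper_width'])
s=snap('wrist','w4'); 
im=np.hstack([cv2.imread(f'pics/{k}.png')[170:290,250:390] for k in('w2','w3','w4')]);cv2.imwrite('pics/cmp.png',im)
r.command_gripper(40);r.dwell(.1);r.command_gripper(85)
r.dwell(.3);o=r.get_obs();print(o['t'],o['ft_force'],o['tcp_pos'])
r.move_linear(grip+a*100,max_speed=120);snap('wrist','w5');print(r.get_obs()['t'],r.get_obs()['joints'].round())
print(proj(load('w5'),[grip+30*a]))
E
```

```text
12.2417 -12.969442640830112 -0.025673300088406865
12.91 -9.644614658711413 -8.9330777465028 23.625649070221712
13.45 -6.205268830585714 -16.001824057237002 23.55690912989043
13.76 -2.0410682164655727 -18.77840655425071 23.94419024421509
14.01 7.15028967407775 -18.87788764428444 23.069109262912296
15.2833 [-0.2485365   0.0317486   0.02268174] [ 485.59445959 -317.95521745  126.60495459]
16.4333 [ 61.   7.  -9. 123. -46.  41. 123.]
[[317.16538059 198.91635185]]
```

```bash
cat >> h.py <<'E'
def stand(o,yaw):
    Y=R.from_euler('z',yaw,degrees=True).as_matrix(); return np.array([o[0],o[1],0]),Y
E
python3 - <<'E'
from h import *
f=lambda q:None if q is None else np.round(q,0)
r.move_to([430,-150,400],[180,0,180]); r.move_to([450,100,400],[180,0,180])
O,Y=stand((508,242),-3.8)
def pose(c,th,sg,dz=34):
    t=np.radians(th);m=np.array([-np.sin(t),0,np.cos(t)]);n=np.array([np.cos(t),0,np.sin(t)])
    p=O+Y@(np.array([c[0],0,c[1]])+m*dz); return p,rot(-(Y@m),sg*(Y@n))
for sg in(1,-1):
    r.move_to(pose((16,300),0,sg)[0],pose((16,300),0,sg)[1]) if sg==1 else None
    for c,th in(((16,300),0),((16,130),0),((20,137),40),((45,155),40),((91,193),40)):
        print(sg,c,th,f(r.inverse_kinematics(*pose(c,th,sg))))
o=r.get_obs();print(o['joints'].round(),o['t'],o['tcp_pos'])
s=snap('wrist','w6'); r.move_linear(o['tcp_pos']+[-60,60,0],max_speed=200);snap('wrist','w7');print(r.get_obs()['tcp_pos'])
cv2.imwrite('pics/w67.png',np.vstack([cv2.imread('pics/w6.png')[:290],cv2.imread('pics/w7.png')[:290]]))
E
```

```text
1 (16, 300) 0 [ -3.  18. -35.  86.  10.  79. -42.]
1 (16, 130) 0 [ -5.  25. -33. 100.  15.  60. -47.]
1 (20, 137) 40 [ -20.   13.  -35.  131.   76.   41. -119.]
1 (45, 155) 40 [ -18.   13.  -34.  128.   73.   40. -112.]
1 (91, 193) 40 [-15.  12. -32. 122.  66.  39. -99.]
-1 (16, 300) 0 [ 17.  28. -69.  85.  26.  85. 124.]
-1 (16, 130) 0 [ 15.  37. -66.  98.  36.  69. 116.]
-1 (20, 137) 40 [ -1.  19. -57. 130.  80.  49.  60.]
-1 (45, 155) 40 [  2.  18. -57. 127.  78.  48.  66.]
-1 (91, 193) 40 [  7.  18. -58. 121.  73.  47.  77.]
[ -3.  18. -35.  86.  10.  79. -42.] 20.1417 [524.28667838 240.21869842 334.11035182]
[465.00635696 299.3452333  334.14482586]
```

View pics/w67.png

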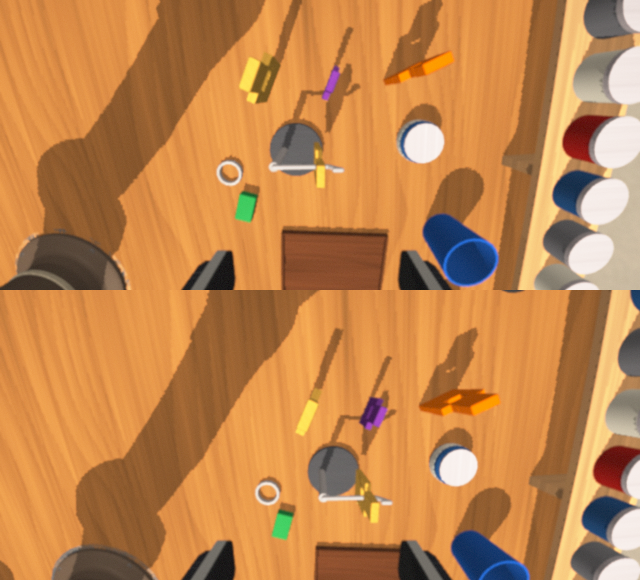

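Both views show the hook: w6 corner at about (273,168) and tip at about (343,170); w7 tip at about (390,212) and tally at about (370,208). I'll enlarge them.

```bash
python3 - <<'E'
from h import *
a=cv2.imread('pics/w6.png')[120:200,260:355];b=cv2.imread('pics/w7.png')[165:245,310:405]
cv2.imwrite('pics/z67.png',np.vstack([cv2.resize(k,None,fx=7,fy=7,interpolation=cv2.INTER_CUBIC)[:,:] for k in(a,b)])[:, :] if False else cv2.resize(np.hstack([a,b]),None,fx=4.2,fy=4.2,interpolation=cv2.INTER_CUBIC))
E
```

```text
(no output)
```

View pics/z67.png

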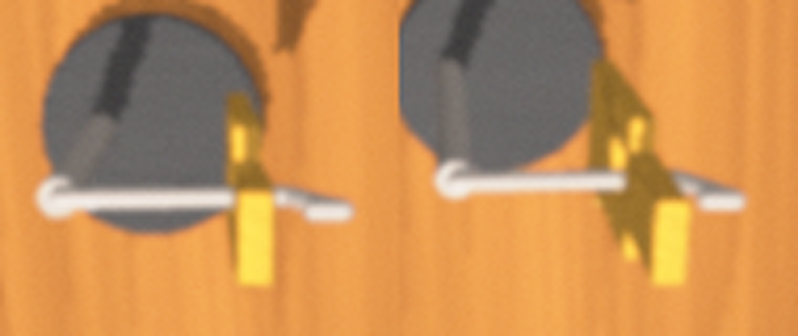

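```bash
python3 - <<'E'
from h import *
w6=load('w6');w7=load('w7')
A=lambda x,y:(x/4.2+260-.4,y/4.2+120-.4); B=lambda x,y:((x-399)/4.2+310-.4,y/4.2+165-.4)
for n,a,b,z in(('corner',(58,197),(455,181),140),('tipend',(347,211),(742,202),154.4),('barbend',(308,212),(702,203),154.4),('head',(255,237),(671,242),188),('hL',(238,237),(655,241),188),('hR',(272,237),(687,243),188),('arm',(150,198),(550,182),138.5)):
    print(n,tri((w6,A(*a)),(w7,B(*b))),'atz',atz(w6,A(*a),z).round(1),atz(w7,B(*b),z).round(1))
print('top head',atz(load('top0'),(231,220.6),188),'side',atz(load('side0'),(338.4,257.9),188))
E
```

```text
corner (array([469.48159339, 242.761628  , 139.1935309 ]), [0.3, 0.3]) atz [469.8 243.1 140. ] [469.3 242.9 140. ]
tipend (array([555.09015182, 237.76158105, 159.52087269]), [0.1, 0.1]) atz [555.4 236.4 154.4] [556.4 235.7 154.4]
barbend (array([543.85717253, 237.29576443, 156.67707999]), [0.2, 0.2]) atz [544.1 236.9 154.4] [544.2 236.2 154.4]
head (array([528.37050766, 239.25819045, 188.18939283]), [0.1, 0.1]) atz [528.4 239.3 188. ] [528.3 239.1 188. ]
hL (array([523.96741809, 239.45495106, 187.47477234]), [0.0, 0.0]) atz [524.  239.6 188. ] [523.9 239.7 188. ]
hR (array([532.75377427, 239.06982683, 188.92315413]), [0.2, 0.2]) atz [532.9 239.  188. ] [532.8 238.5 188. ]
arm (array([498.37702523, 242.76155935, 146.66036301]), [0.5, 0.5]) atz [497.3 240.6 138.5] [499.4 240.  138.5]
top head [523.04779824 214.61690347 188.        ] side [527.53623576 230.86115163 188.        ]
```

```bash
cat >> h.py <<'E'
O,Y=stand((509.3,240),-4.4)
def pose(c,th,dz,ys=.5):
    t=np.radians(th);m=np.array([-np.sin(t),0,np.cos(t)]);n=np.array([np.cos(t),0,np.sin(t)])
    return O+Y@(np.array([c[0],ys,c[1]])+m*dz), rot(-(Y@m),Y@n)
def rep(tag=''):
    o=r.get_obs(); p=Y.T@(o['tcp_pos']-O); f=Y.T@o['ft_force']
    print(tag,round(o['t'],2),'p',p.round(1),'F',f.round(1),'rot',o['tcp_rot'].round(1),'g',round(o['gripper_width'],1),round(o['grasp_force'],1)); return o
E
python3 - <<'E'
from h import *
e=pose((19,130),0,34)[1]
r.command_gripper(36,60)
r.move_to([528.4,239.2,230],e)
rep()
print(r.move_linear([528.4,239.2,164.5],max_speed=70,force_limit=6)); r.dwell(.2);rep('down')
r.command_gripper(0,60);r.dwell(.3);rep('grip')
E
```

```text
21.95 p [ 18.6   2.  230.9] F [-0.8  1.3  1.4] rot [-1.80e+02 -1.00e-01  8.56e+01] g 36.1 0.0
False
down 23.23 p [ 19.3   0.8 164.9] F [0.6 0.5 0. ] rot [180.   -0.   85.6] g 36.1 0.0
grip 23.93 p [ 19.3   0.7 164.7] F [ 0.5 -0.5  3.7] rot [180.   -0.   85.6] g 6.0 59.1
```

```bash
cat >> h.py <<'E'
def go(c,th,v=25,dz=34.6):
    p,e=pose(c,th,dz,.6); r.move_linear(p,e,max_speed=v)
    o=rep(f'{np.round(c,1)} {th}')
    t=np.radians(th);return o
E
python3 - <<'E'
from h import *
go((19.3,134.5),0)
for th,z in((10,135.2),(20,136),(30,136.6),(40,136.8)): go((19.3,z),th)
r.dwell(.2);rep();snap('wrist','w8')
cv2.imwrite('pics/w8c.png',cv2.resize(cv2.imread('pics/w8.png')[200:400,180:460],None,fx=2.8,fy=2.8,interpolation=cv2.INTER_CUBIC))
s=snap('side','s8')
c=proj(s,O+Y@[20,0,150])[0].astype(int);print(c)
x,y=c;cv2.imwrite('pics/s8c.png',cv2.resize(s['color'][y-50:y+50,x-65:x+65,::-1],None,fx=6,fy=6,interpolation=cv2.INTER_CUBIC))
E
```

```text
[ 19.3 134.5] 0 24.27 p [ 19.1   0.5 168.9] F [ 0.8  0.2 -1.7] rot [-180.     0.    85.6] g 6.0 58.6
[ 19.3 135.2] 10 24.66 p [ 12.5   0.6 169.5] F [ 0.8  0.1 -2.1] rot [170.    0.   85.7] g 5.9 58.7
[ 19.3 136. ] 20 25.04 p [  7.6   0.6 168.5] F [ 0.3  0.3 -1.1] rot [160.1   0.   85.6] g 6.2 58.7
[ 19.3 136.6] 30 25.54 p [  3.    0.8 166.8] F [ 0.3  0.2 -1.9] rot [150.1   0.   85.6] g 5.6 58.8
[ 19.3 136.8] 40 26.08 p [ -2.    0.7 163.6] F [-0.5  0.1 -0.9] rot [140.1   0.   85.5] g 6.0 59.0
 26.28 p [ -2.    0.5 163.8] F [-0.1 -0.4 -1.1] rot [140.   -0.   85.5] g 5.7 58.8
[337 275]
```

View pics/s8c.png

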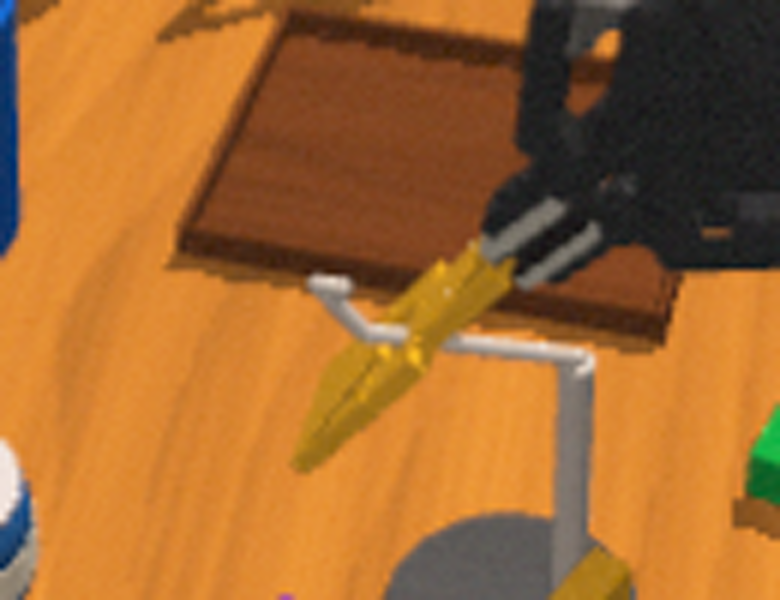

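The tally leans 40° on the arm with the wire free in its window, at about (395,335) in the crop. Next it goes over the bend and off.

```bash
python3 - <<'E'
from h import *
t=np.radians(40);n=np.array([np.cos(t),np.sin(t)]);m=np.array([-np.sin(t),np.cos(t)]);tip=np.array([45.4,154.4])
path=[np.array([25,136.7]),np.array([28.5,136.8])]+[tip+1.5*m*k+s*n for s,k in((-20,.3),(-15,1),(-10,1),(-4,1),(2,1),(8,1),(15,1),(30,1))]
f0=r.get_obs()['ft_force']
for c in path:
    o=go(c,40,20)
    if np.linalg.norm(o['ft_force']-f0)>6: print('STOP');break
E
```

```text
[ 25.  136.7] 40 26.82 p [  2.9   0.5 163.2] F [ 0.7  0.1 -1.3] rot [140.    0.   85.6] g 6.2 58.9
[ 28.5 136.8] 40 27.14 p [  6.4   0.5 163.2] F [-0.4 -0.2 -1.7] rot [140.    0.   85.6] g 6.1 58.8
[ 29.8 141.9] 40 27.55 p [  7.6   0.7 168.6] F [-0.2  0.2 -3.1] rot [140.   -0.   85.6] g 6.0 58.9
[ 32.9 145.9] 40 27.96 p [ 10.8   0.6 172.5] F [-0.5 -0.6 -1.3] rot [140.   -0.   85.6] g 5.6 58.9
[ 36.8 149.1] 40 28.36 p [ 14.7   0.6 175.7] F [ 0.8 -0.8 -1.8] rot [140.   -0.   85.6] g 6.2 58.9
[ 41.4 153. ] 40 28.81 p [ 19.2   0.6 179.6] F [ 0.2  0.4 -1.6] rot [140.   -0.   85.6] g 5.7 58.9
[ 46.  156.8] 40 29.26 p [ 23.8   0.6 183.4] F [ 0.3 -0.3 -1.3] rot [140.   -0.   85.6] g 6.1 58.9
[ 50.6 160.7] 40 29.71 p [ 28.4   0.6 187.3] F [-0.1 -0.7 -1.7] rot [140.   -0.   85.6] g 6.0 58.9
[ 55.9 165.2] 40 30.21 p [ 33.8   0.6 191.8] F [-0.3 -0.4 -1.5] rot [140.   -0.   85.6] g 5.9 58.9
[ 67.4 174.8] 40 31.11 p [ 45.1   0.5 201.2] F [-0.4 -0.3 -1.1] rot [140.    0.   85.6] g 5.7 58.9
```

```bash
python3 - <<'E'
from h import *
go((90.4,194),40,60)
o=r.get_obs();p=o['tcp_pos'];r.move_linear(p+[0,0,60],max_speed=150)
T=np.array([537,7,0]);YT=R.from_euler('z',-5.5,degrees=True).as_matrix()
f=lambda q:None if q is None else np.round(q,0)
r.move_linear(T+YT@[-10,0,0]+[0,0,260],max_speed=200);rep()
snap('wrist','w9');
for th in(40,50,55,60,65):
    t=np.radians(th)
    for fx in(55,75):
        d=YT@[np.sin(t),0,-np.cos(t)];n=YT@[np.cos(t),0,np.sin(t)]
        print(th,fx,[f(r.inverse_kinematics(T+YT@[fx,0,h]-d*88.6,rot(d,n))) for h in(12,100)])
E
```

```text
[ 90.4 194. ] 40 31.76 p [ 67.9   0.5 220.2] F [ 0.3  0.5 -2. ] rot [140.    0.   85.6] g 5.6 58.9
 33.62 p [  35.4 -229.5  260. ] F [-0.   0.7 -2.4] rot [140.   -0.   85.6] g 5.7 59.0
40 55 [array([   2.,   18.,  -19.,  144.,  136.,   27., -152.]), array([  -6.,    3.,  -10.,  140.,   97.,   14., -113.])]
40 75 [array([   3.,   19.,  -19.,  142.,  135.,   26., -150.]), array([ -14.,    5.,    0.,  139.,   98.,   12., -113.])]
50 55 [None, None]
50 75 [None, None]
55 55 [None, None]
55 75 [None, None]
60 55 [None, None]
60 75 [None, None]
65 55 [None, None]
65 75 [None, None]
```

View pics/w9.png

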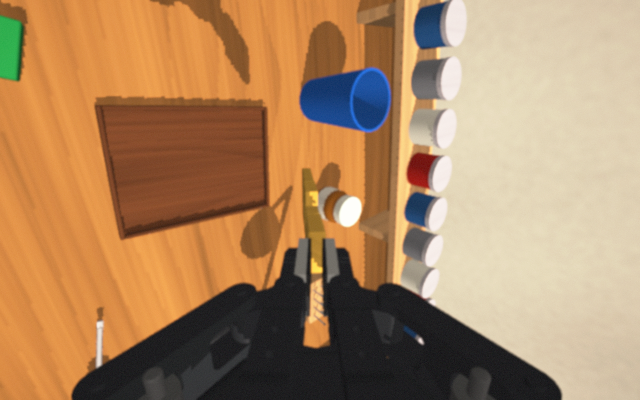

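Wrist: tray corners at (97,104), (266,104), (268,206) and (122,237), with the tally held clear of everything.

```bash
python3 - <<'E'
from h import *
w=load('w9');print('tray',[atz(w,p,15)[:2].round(1).tolist() for p in((97,104),(266,104),(268,206),(122,237))])
T=np.array([537,7,0])
f=lambda q:None if q is None else np.round(q,0).tolist()
for th in(45,55,65):
  t=np.radians(th)
  for az in range(-180,180,30):
    h=np.array([np.cos(np.radians(az)),np.sin(np.radians(az)),0])
    d=h*np.sin(t)-[0,0,np.cos(t)];n=h*np.cos(t)+[0,0,np.sin(t)]
    L=[]
    for sg in(1,-1):
        q=[r.inverse_kinematics(T+h*54+[0,0,z]-d*88.6,rot(d,sg*n)) for z in(12,90)]
        if all(x is not None for x in q): L.append((sg,[f(x) for x in q]))
    if L: print(th,az,L)
E
```

```text
tray [[450.2, 92.1], [645.1, 73.5], [627.8, -77.2], [434.7, -53.8]]
45 -150 [(1, [[-43.0, 67.0, 59.0, 77.0, -24.0, 98.0, -133.0], [-42.0, 61.0, 59.0, 75.0, -19.0, 103.0, -133.0]]), (-1, [[-27.0, 55.0, 24.0, 76.0, -2.0, 95.0, 26.0], [-26.0, 49.0, 23.0, 74.0, 1.0, 101.0, 25.0]])]
45 -120 [(1, [[-56.0, 63.0, 59.0, 90.0, -14.0, 79.0, -117.0], [-57.0, 56.0, 59.0, 88.0, -8.0, 84.0, -118.0]]), (-1, [[-36.0, 48.0, 19.0, 88.0, 14.0, 81.0, 35.0], [-35.0, 42.0, 18.0, 87.0, 17.0, 88.0, 36.0]])]
45 -90 [(1, [[-9.0, 43.0, -33.0, 103.0, 54.0, 84.0, -159.0], [-7.0, 37.0, -36.0, 101.0, 51.0, 90.0, -153.0]]), (-1, [[-40.0, 39.0, 11.0, 105.0, 34.0, 66.0, 37.0], [-40.0, 32.0, 11.0, 104.0, 34.0, 73.0, 42.0]])]
45 -60 [(1, [[-9.0, 35.0, -35.0, 122.0, 71.0, 71.0, -154.0], [-9.0, 26.0, -35.0, 120.0, 64.0, 71.0, -143.0]]), (-1, [[-41.0, 30.0, 5.0, 124.0, 60.0, 51.0, 34.0], [-40.0, 22.0, 4.0, 122.0, 54.0, 58.0, 44.0]])]
45 -30 [(1, [[-6.0, 26.0, -32.0, 140.0, 99.0, 53.0, -153.0], [-5.0, 14.0, -31.0, 137.0, 84.0, 47.0, -135.0]]), (-1, [[-30.0, 23.0, -4.0, 141.0, 100.0, 42.0, 22.0], [-32.0, 11.0, -1.0, 139.0, 8
[... 2873 characters left out ...]
 122.0, 71.0, 76.0, 10.0], [-37.0, 38.0, -13.0, 122.0, 68.0, 80.0, 18.0]])]
65 60 [(1, [[87.0, 79.0, -72.0, 120.0, 15.0, 27.0, 86.0], [86.0, 65.0, -71.0, 121.0, -12.0, 29.0, 103.0]]), (-1, [[72.0, 58.0, -47.0, 121.0, -49.0, 34.0, -35.0], [79.0, 54.0, -59.0, 121.0, -39.0, 35.0, -52.0]])]
65 90 [(1, [[71.0, 81.0, -72.0, 95.0, 12.0, 63.0, 99.0], [71.0, 72.0, -72.0, 96.0, 2.0, 65.0, 101.0]]), (-1, [[54.0, 59.0, -36.0, 96.0, -29.0, 66.0, -46.0], [54.0, 52.0, -36.0, 97.0, -32.0, 71.0, -48.0]])]
65 120 [(1, [[52.0, 84.0, -72.0, 72.0, 16.0, 95.0, 109.0], [52.0, 77.0, -72.0, 73.0, 9.0, 96.0, 107.0]]), (-1, [[33.0, 64.0, -24.0, 74.0, -21.0, 94.0, -40.0], [44.0, 65.0, -48.0, 73.0, -9.0, 95.0, -56.0]])]
```

```bash
cat >> h.py <<'E'
TC=np.array([539,8,0])
def lay(z,th=50,az=-45,back=0,fx=52,sg=-1):
    t=np.radians(th);h=np.array([np.cos(np.radians(az)),np.sin(np.radians(az)),0])
    d=h*np.sin(t)-[0,0,np.cos(t)];n=h*np.cos(t)+[0,0,np.sin(t)]
    return TC+h*fx+[0,0,z]-d*(88.6+back),rot(d,sg*n)
E
python3 - <<'E'
from h import *
print(r.inverse_kinematics(*lay(160)),r.inverse_kinematics(*lay(12)),r.inverse_kinematics(*lay(12,back=80)))
r.move_to(*lay(160));rep()
r.move_linear(lay(35)[0],max_speed=120);rep()
print(r.move_linear(lay(12)[0],max_speed=40,force_limit=6));r.dwell(.3);o=rep();print(o['tcp_pos'],lay(12)[0])
s=snap('side','s10');snap('top','t10')
c=proj(s,TC+[0,0,40])[0].astype(int);x,y=c;cv2.imwrite('pics/s10c.png',cv2.resize(s['color'][y-60:y+50,x-75:x+75,::-1],None,fx=5,fy=5,interpolation=cv2.INTER_CUBIC))
E
```

```text
[-37.53755011  11.51752059  -4.01856189 129.29687244  64.85490772
  58.70355604  47.6671274 ] [-35.22651126  30.52507436  -7.06598345 133.76003096  81.81951784
  54.23192933  19.98747338] [-38.58011102  23.41524594 -13.68316502 133.43305186  69.61035904
  60.85322457  26.60390408]
 35.19 p [  35.3 -218.7  216.8] F [-0.4 -0.2 -1. ] rot [-1.300e+02  1.000e-01 -1.351e+02] g 5.7 59.3
 36.38 p [  35.6 -218.6   92.4] F [-0.1  0.5 -2.5] rot [-1.30e+02  1.00e-01 -1.35e+02] g 6.0 59.3
False
 37.41 p [  35.4 -218.7   69.1] F [ 0.7  0.1 -1.5] rot [-130.    0. -135.] g 6.2 59.3
[527.85646197  19.26923175  69.140853  ] [527.77712809  19.22287191  68.95098222]
```

View pics/s10c.png

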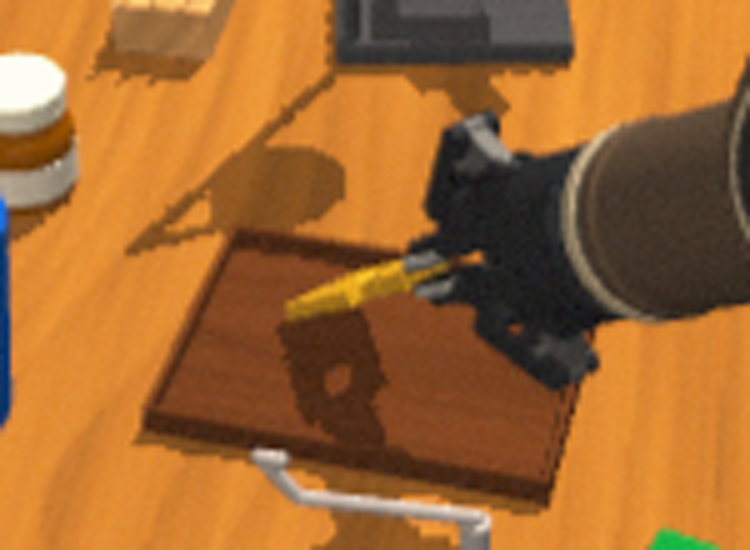

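```bash
python3 - <<'E'
from h import *
print(r.move_linear(lay(8)[0],max_speed=20,force_limit=4));rep()
r.command_gripper(12,20);r.dwell(.2);rep('o12');r.command_gripper(36);r.dwell(.3);o=rep('o36')
p=o['tcp_pos'];h=np.array([.707,-.707,0])
print(r.move_linear(p-h*8+[0,0,-22],max_speed=40,force_limit=10));o=rep('low')
p,e=o['tcp_pos'],None
d=h*np.sin(np.radians(50))-[0,0,np.cos(np.radians(50))]
r.move_linear(p-d*15,max_speed=40);r.move_linear(p-d*45,max_speed=60);r.dwell(.3);rep('back')
r.move_linear(p-d*100+[0,0,40],max_speed=150)
s=snap('side','s11')
c=proj(s,TC+[0,0,40])[0].astype(int);x,y=c;cv2.imwrite('pics/s11c.png',cv2.resize(s['color'][y-60:y+50,x-75:x+75,::-1],None,fx=5,fy=5,interpolation=cv2.INTER_CUBIC))
E
```

```text
False
 37.86 p [  35.3 -218.7   64.8] F [-0.6 -0.9 -2.9] rot [-130.   -0. -135.] g 5.8 59.3
o12 38.29 p [  35.4 -218.7   65. ] F [-0.5 -0.  -0.2] rot [-130.    0. -135.] g 11.8 0.3
o36 38.95 p [  35.4 -218.7   65. ] F [-0.2 -0.2 -0.5] rot [-130.    0. -135.] g 35.9 0.0
False
low 39.68 p [  29.3 -213.5   42.9] F [-0.  -0.4  0.4] rot [-130.   -0. -135.] g 35.8 0.0
back 41.16 p [   3.1 -191.4   71.7] F [-0.1  0.5 -0.5] rot [-130.   -0. -135.] g 35.9 0.0
```

View pics/s11c.png

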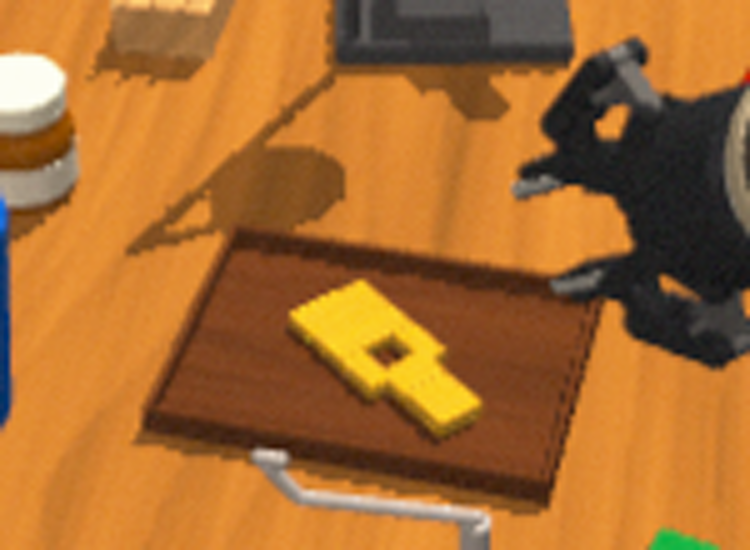

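The tally lies flat in mid-tray, with its window at (388,350), and the gripper is clear of it. I'm handing the job in.

```bash
python3 -c "
from h import *
r.dwell(.3);print(workorder.sign_off())"
```

```text
the job is handed in; nothing more can be done
None
```

The job is handed in, though sign-off returned no verdict: the handle was held at about 19 mm of travel for over a second, eased back and released, and the tally was worked off the hook and left lying flat in the tray.

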